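# Set a gift tin in the ribbon jig and throw the clamp over

### The arm

A 7-joint arm with a two-finger parallel gripper is mounted at the origin on the work surface. World frame = base frame: x ahead of the robot, y to its left, z up, the work surface at z = 0. Lengths are in m, angles in rad, forces in N, time in s.
With the tool pointing down it reaches from about 0.425 to 0.8 m from the base axis. Payload 8.3 kg.
Tool frame: the origin (TCP) lies at the very end of the fingers, on their centre line; the grasp point (between the pads) lies 19 mm behind it; z points along the fingers, y is the direction in which the jaws open and shut (so a half turn about z gives the same grasp; the last joint's range is limited). The gripper opens to 85 mm and grips with 20 to 120 N. Pads are 22 mm wide; open, the fingers measure 114 mm over their backs; the gripper's body (76 mm by 85 mm) begins 54 mm behind the grasp point. The pads swing forward as they close: fully open they stand 13 mm farther back than shut.
Start: joints at [-1.298, 0.383, 0.016, 1.37, -0.006, 1.388, -0.046], TCP at [0.206, 0.59, 0.231] pointing down, gripper open.
Joint ranges: [-2.95, 2.95], [-0.25, 2.06], [-1.52, 1.56], [0.18, 2.33], [-1.44, 4.58], [0.02, 2.06], [-3.01, 3.01]. Speed limits (rad/s): [2.39, 2.39, 3.01, 3.01, 3.14, 3.14, 3.14].

### API

Orientations are given as a unit quaternion [x, y, z, w].
In Python, from station import r gives the robot as it stands.
- The arm moves only by the tool arm_command, never from a script. Its argument "steps" is a list of rows, each an object with "translation": the shift along the tool's x, y, z in units of 0.05 m (1.0 is 0.05 m), a list of three; "rot": the turn, a rotation vector about the tool's x, y, z in units of 6 degrees (1.0 is 6 degrees), a list of three; "grip": the gripper's target within -1 to 1 (shut at 1, half-way at 0, fully open at -1). A call has 1 to 5 rows; each row shifts and turns the commanded pose from where the row before left it, along the tool's axes as they then stand; what a row does not reach is not made up. A row lasts 1/12 s, in which the tool goes at most 41.7 mm and 7.16 degrees, less where a joint would pass 70% of its speed; a pose out of reach is approached as far as the arm can. A call with a number of a shift or a turn outside -1 to 1 is refused whole. A call with a gripper value outside its range is refused whole. The fingers move at their own pace and stop on an object; the grip force is fixed at half the most. Time passes only in rows, so rows that do not move let the fingers close. It gives the time, the measured TCP pose, the force and the opening at its end, in the units of the state.
- r.observe(): the state, without advancing time (a new reading comes with each control period).
- r.snapshot(name): name is "scene" or "top"; returns a dict with "image" (400x640x3 uint8, red, green, blue), "depth" (400x640 float32, m along the optical axis (not along the pixel's ray), 0 where there is no reading), "camera_matrix" (3x3 intrinsics, pixels), "view" (4x4, takes a point from world to camera coordinates). Camera axes: x right, y up, looking along -z (the intrinsics and any distortion apply to the point x, -y, -z); pixel columns grow to the right and rows downward; lengths in m; the calibration is good to about 2 mm. A picture is of the moment at which its call begins.
- r.finish_job(): hands the job in, once; it reports no verdict.
Trained networks look in a picture, given as the dict that the camera call returned (one of the last four; its "shot" number tells which), for a name from the list of things; names that differ only in an ending like _2 or _b are one class to them, and where a whole thing is asked for, a point or a joint stands for the part that bears it (a point fixed in the world has none). Each returns a list of dicts, best first, with "score" (0 to 1); they miss things now and then, are a little off and sometimes report something else, mostly with a low value. They report only what shows in the picture. A call takes as long as a camera call.
- r.silhouettes(query, picture): "region" (400x640 bool, what is visible of it) and "location" ([column, row] in pixels, amid what is visible of it).
The state is a dict: "clock": time; "joint_positions": joint angles; "qvel": joint speeds; "joint_efforts": joint torques, N m; "tcp_pos": TCP position; "ee_rot": TCP orientation; "wrist_force": force on the tool from outside, world axes, zero at the start; "torque": the same for the moment, N m; "opening": finger opening in m.
Only numpy, scipy, OpenCV 4.12 (cv2) and the standard library are available. Lean on these libraries where they do the work, as an engineer would, in place of code of your own. Each camera call takes 0.05 s, during which the arm holds its last target.

### The job

Get the gift tin ready for its ribbon: push it along the lane of the wooden jig until it is fully home against the end stop, then flip the clamp's T-handle over past its centre so that it snaps down and its rubber foot holds the tin. Only push with the fingers: do not lift or tip the tin, and leave the other things on the bench where they are.

Things in the scene. Friction and masses are not known exactly. Their poses are not given: they have to be found in the camera images.
- jig: Fixed flat plywood jig, board 290 x 200 x 12 mm, x -165 to 125, y -70 to 130 mm. Origin: on its underside, on the lane's centre line. x runs along the lane, away from the robot, to the end stop; y left, to the clamp; z up. The lane lies between two low rails 104 mm apart (each 8 mm thick, top at z = 30 mm, x -140 to 110 mm) and is open towards the robot.
- stop (a point): Middle of the end stop's face, at jig x = 105 mm, y = 0, z = 31 mm. The stop is a wooden block across the far end of the lane, top at z = 50 mm.
- tin: Loose rectangular aluminium gift tin, 130 mm (x) by 96 mm (y) by 55 mm high, 0.28 to 0.56 kg, smooth (friction about 0.35), paper label on its lid. Origin: centre of its underside. It stands on the board (z = 12 mm), long side along the lane, 4 mm free either side, short of the stop; fully home, its origin is at jig x = 40 mm.
- clamp (a joint): Angle of the clamp's handle and arm, one piece. 0: open, where it starts, handle leaning 0.61 rad from upright to jig +y (away from the lane), arm raised. Grows as the handle is pushed to -y (over the lane). A spring holds it at either end; dead centre 0.61 (handle upright), past it it snaps over by itself. About 1.22: arm level, foot pressing on the tin; 1.28: far end with no tin.
- pivot (a point): Centre of the clamp's hinge axis, parallel to jig x, 85 mm above the bench, between steel cheeks (30 mm wide in y) on the jig's left edge, at jig y = 85 mm; its place along the lane varies, x 20 to 60 mm.
- handle_bar (a point): Centre of the black T-handle's crossbar: 60 mm long, 18 mm thick, parallel to jig x, on a 10 mm stem, 100 mm from the pivot. Open: 57 mm to +y of the pivot, 167 mm above the bench; dead centre: over the pivot, 185 mm up; closed: 57 mm to -y. About 3 N across it flips it. The raised arm stands on its lane side, 0.96 rad from it.
- foot (a point): Centre of the underside of the round black rubber foot, 24 mm wide, at the end of the clamp's arm (14 mm wide), 88 mm out from the pivot; closed, it comes down on the middle of the lane, on the tin's lid.
- clamp_base: The whole clamp with its handle, arm and foot, steel, screwed to the jig. Origin: centre of its 50 x 46 mm foot plate, on the jig's board (z = 12 mm), under the pivot; axes as the jig's.
- jar_a: Bystander, to be left alone: squat amber jar, 60 mm wide, 75 mm high. Origin: centre of its underside.
- spool: Bystander, to be left alone: cardboard ribbon spool, 64 mm wide, 34 mm high. Origin: centre of its underside.
- choc_box: Bystander, to be left alone: small carton 85 x 55 x 24 mm. Origin: centre of its underside.
- bowl: Bystander, to be left alone: white bowl, 110 mm wide, 55 mm high. Origin: centre of its underside.
- jar_b: Bystander, to be left alone: glass jar, 54 mm wide, 85 mm high. Origin: centre of its underside.
- mini_bottle: Bystander, to be left alone: small green bottle, 44 mm wide, 125 mm high. Origin: centre of its underside.
- tape_roll: Bystander, to be left alone: lying cardboard ring, 90 mm wide, 24 mm high. Origin: centre of its underside.

How it is judged:
On the way, in this order (a step that is already met when the one before it is completed fails the run):
1. the tin is home against the end stop (gap under 3 mm) while the clamp is still open (x of tin in the frame of jig above 0.037 m and value of joint clamp below 0.3 rad and linear speed of tin below 0.02 m/s), for 0.2 s.
2. the clamp has been flipped and its foot presses on the tin (value of joint clamp above 1.1 rad and contact force between clamp_base and tin above 1 N), for 0.2 s.
At the end, for the whole second after the job is handed in: The tin rests flat on the jig within 3 mm of the end stop, and the clamp stands in its closed position (joint above 1.1 rad) with its foot pressing on the tin by more than 1 N (all of step 2 and x of tin in the frame of jig above 0.037 m and height (world z) of tin below 0.016 m and angle between tin's own z axis and vertical below 0.05 rad and linear speed of tin below 0.01 m/s); the robot touches nothing.
It fails at once if the tin is lifted (over 10 mm) or tipped (over 0.2 rad) (height (world z) of tin above 0.022 m or angle between tin's own z axis and vertical above 0.2 rad).
It fails at once if the clamp is thrown over while the tin is not home (value of joint clamp above 0.9 rad and x of tin in the frame of jig below 0.034 m).
It fails at once if a bystander is moved by more than 20 mm or knocked over (distance of any of jar_a, spool, choc_box, bowl, jar_b, mini_bottle, tape_roll from where it was at the start of the episode above 0.02 m or angle between any of jar_a, spool, choc_box, bowl, jar_b, mini_bottle, tape_roll's own z axis and vertical above 0.4 rad).
It also fails if it takes over 45 s, if anything falls off the work surface, if the arm or the gripper's body presses on something with over 40 N, if the wrist force passes 120 N, or if a joint passes its speed limit or range.

## Working session

There is one attempt and no reset: what is moved stays moved. The work goes in short steps, Python scripts to look and compute and a tool call to move; the robot and the scene stay as the last step left them, time stands still between calls to the robot, and variables do not carry over. Pictures are saved under pics/ and viewed, and the job is handed in when it is done.

Besides the shell and the picture viewer there is one more tool, called after ">>>" by a JSON object that holds its "fn" and its "kwargs". arm_command: Moves the arm, as the interface text tells. Its arguments: {"type":"object","properties":{"steps":{"type":"array"}},"required":["steps"]}

```bash
ls; mkdir -p pics
python3 - <<'E'
from station import r
import cv2,numpy as np
print(r.observe())
for n in ("scene","top"):
    s=r.snapshot(n); cv2.imwrite(f"pics/{n}0.png",s["image"][:,:,::-1]); np.savez(f"{n}0.npz",**{k:s[k] for k in("image","depth","camera_matrix","view")})
    print(s["camera_matrix"],s["view"],s.keys())
E
```

```text
pics
{'clock': 0.0, 'joint_positions': array([-1.29791858,  0.38425449,  0.01637463,  1.37113888, -0.00631121,
        1.38819545, -0.04649627]), 'qvel': array([-8.38076296e-05,  7.47199258e-04,  8.85314601e-04,  1.38812983e-03,
       -2.39489612e-04, -4.62791574e-04, -3.74496058e-04]), 'joint_efforts': array([ 1.37838720e-04, -6.27578259e+01,  8.44520163e-01, -3.71823478e+01,
        1.66288752e-02,  1.41538380e-02, -2.06281260e-05]), 'tcp_pos': array([0.20573918, 0.58964246, 0.2302756 ]), 'ee_rot': array([ 1.67069198e-01,  9.85944692e-01, -9.61878799e-04, -1.50528241e-04]), 'wrist_force': array([-0.44147183,  0.23346146, -0.29055572]), 'torque': array([-0.09752484,  0.01013636,  0.01399899]), 'opening': 0.08540501076126086}
[[455.70423195   0.         315.70063232]
 [  0.         455.70423195 190.85780042]
 [  0.           0.           1.        ]] [[ 0.44599526  0.89492525 -0.01403671 -0.20963125]
 [-0.70496522  0.36090309  0.61055139  0.34849215]
 [ 0.55146374 -0.26240763  0.79185224 -1.3795435 ]
 [ 0.          0.          0.          1.        ]] dict_keys(['image', 'depth', 'camera_matrix', 'view', 'shot'])
[[401.86639762   0.         325.03121407]
 [  0.         401.86639762 198.88580465]
 [  0.           0.           1.        ]] [[ 0.01172309 -0.9993766  -0.03330134 -0.03130113]
 [ 0.99398696  0.00802095  0.1092043  -0.62106607]
 [-0.10886911 -0.03438131  0.99346134 -0.77696373]
 [ 0.          0.          0.          1.        ]] dict_keys(['image', 'depth', 'camera_matrix', 'view', 'shot'])
```

View pics/scene0.png

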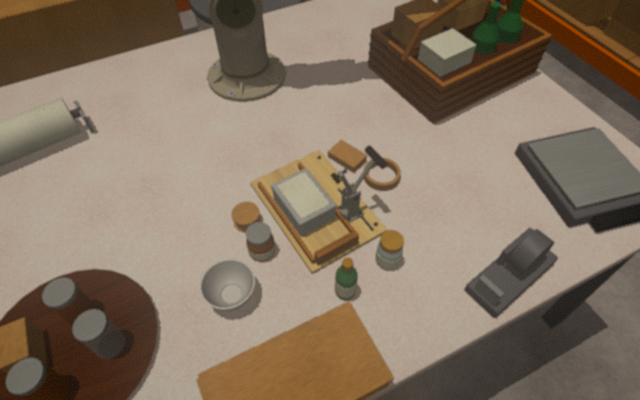

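View pics/top0.png

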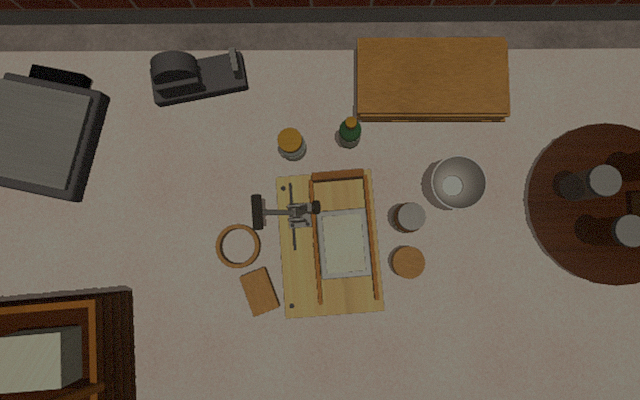

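The scene shows the jig, with the tin mid-lane at about (303,200) in scene and (344,245) in top, and the clamp to its left. Next I'll measure poses and check where the arm projects.

```bash
cat > h.py <<'E'
import numpy as np,cv2
def proj(s,p):
    p=np.atleast_2d(p); c=(s["view"][:3,:3]@p.T).T+s["view"][:3,3]
    q=np.c_[c[:,0],-c[:,1],-c[:,2]]; u=(s["camera_matrix"]@q.T).T
    return u[:,:2]/u[:,2:]
def cloud(s):
    d=s["depth"]; K=s["camera_matrix"]; v,u=np.mgrid[0:400,0:640]
    x=(u-K[0,2])/K[0,0]*d; y=(v-K[1,2])/K[1,1]*d
    c=np.stack([x,-y,-d],-1); R=s["view"][:3,:3]; t=s["view"][:3,3]
    P=(c-t)@R; P[d<=0]=np.nan
    return P
E
python3 - <<'E'
from station import r
from h import *
for n in("top","scene"):
    s=r.snapshot(n); P=cloud(s)
    print(n,proj(s,[[0,0,0],[.206,.59,.231],[0.2,.59,.4],[.5,0,0]]))
    for q in("jig","tin","clamp","clamp_base","handle_bar","foot","jar_a","spool","choc_box","bowl","jar_b","mini_bottle","tape_roll"):
        for o in r.silhouettes(q,s)[:2]:
            m=o["region"]; pts=P[m]; 
            print(q,round(float(o["score"]),2),np.round(o["location"]),m.sum(),"med",np.round(np.nanmedian(pts,0),3),"lo",np.round(np.nanpercentile(pts,2,0),3),"hi",np.round(np.nanpercentile(pts,98,0),3))
            if q in("jig","tin"):
                x=pts[~np.isnan(pts[:,0])]
                z=x[:,2]; 
                print('  zhist',np.histogram(z,bins=np.arange(-.01,.12,.01))[0], )
E
```

```text
top [[ 308.84143469  520.11776848]
 [-101.36500117  461.95458699]
 [-277.24632672  555.20948818]
 [ 312.73468496  258.85778817]]
jig 0.58 [317. 252.] 9777 med [ 0.514 -0.017  0.012] lo [ 0.394 -0.133  0.009] hi [0.673 0.067 0.05 ]
  zhist [  19  810 7362  642  448  256  176   18    0    1    1    0]
jig 0.19 [272. 209.] 974 med [0.59  0.066 0.169] lo [ 0.56  -0.02  -0.001] hi [0.618 0.121 0.177]
  zhist [36 35 38  5  3  0  0  1  3  9 52 32]
tin 0.86 [343. 245.] 3394 med [ 0.533 -0.063  0.067] lo [ 0.471 -0.111  0.064] hi [ 0.595 -0.017  0.07 ]
  zhist [   0    3   12    0    0    0    0 3305   57    0    0    0]
tin 0.18 [272. 209.] 758 med [0.588 0.065 0.171] lo [ 0.558 -0.02   0.094] hi [0.608 0.09  0.177]
  zhist [ 3  1  1  1  2  0  0  0  0  0 29 30]
clamp 0.75 [269. 210.] 847 med [0.588 0.067 0.171] lo [ 0.558 -0.02   0.094] hi [0.611 0.092 0.177]
clamp 0.48 [292. 211.] 1209 med [0.587 0.038 0.15 ] lo [ 0.56  -0.019  0.012] hi [0.614 0.093 0.177]
clamp_base 0.96 [289. 210.] 1249 med [0.587 0.039 0.145] lo [ 0.558 -0.018  0.001] hi [0.613 0.104 0.177]
handle_bar 0.9 [270. 209.] 85
[... 3023 characters left out ...]
.287  0.027] lo [ 0.603 -0.335  0.004] hi [ 0.703 -0.238  0.057]
jar_b 0.75 [388. 248.] 922 med [0.739 0.035 0.065] lo [0.67  0.017 0.003] hi [0.755 0.064 0.088]
jar_b 0.56 [258. 242.] 954 med [ 0.598 -0.193  0.066] lo [ 0.56  -0.219  0.005] hi [ 0.613 -0.164  0.078]
mini_bottle 0.86 [346. 279.] 838 med [ 0.761 -0.08   0.077] lo [ 0.696 -0.095 -0.   ] hi [ 0.774 -0.027  0.127]
mini_bottle 0.63 [246. 215.] 715 med [ 0.498 -0.193  0.034] lo [ 0.443 -0.22  -0.001] hi [ 0.527 -0.157  0.04 ]
tape_roll 0.73 [387. 180.] 486 med [0.545 0.149 0.021] lo [0.487 0.109 0.001] hi [0.568 0.196 0.028]
tape_roll 0.72 [324. 224.] 5367 med [ 0.604 -0.036  0.014] lo [ 0.393 -0.135  0.008] hi [0.68  0.068 0.052]
```

Run:
```python
from station import r
from h import *
for n in("top","scene"):
    s=r.snapshot(n); P=cloud(s)
    # workspace limited points
    ok=np.isfinite(P[...,0])&(P[...,0]>.35)&(P[...,0]<.72)&(P[...,1]>-.16)&(P[...,1]<.12)
    for nm,q,lo,hi in(("tin","tin",.06,.075),("stopz","jig",.045,.055),("rail","jig",.026,.034),("board","jig",.007,.034)):
        m=r.silhouettes(q,s)[0]["region"]&ok&(P[...,2]>lo)&(P[...,2]<hi)
        m=cv2.morphologyEx(m.astype(np.uint8),cv2.MORPH_OPEN,np.ones((2,2),np.uint8))>0
        p=P[m]
        (c,sz,a)=cv2.minAreaRect(p[:,:2].astype(np.float32))
        print(n,nm,m.sum(),"c",np.round(c,4),"sz",np.round(sz,4),"a",round(a,2),"z",np.round(np.median(p[:,2]),4))
    m=r.silhouettes("clamp_base",s)[0]["region"]&ok
    p=P[m&(P[...,2]>.155)&(P[...,1]>.04)]
    c=cv2.minAreaRect(p[:,:2].astype(np.float32)); print("bar",c,np.median(p[:,2]),p[:,2].max())
    cv2.imwrite(f"pics/{n}_crop.png",cv2.resize(s["image"][120:330,200:460,::-1],None,fx=3,fy=2.8))
```

```text
top tin 3363 c [ 0.5301 -0.0669] sz [0.1343 0.0982] a 5.75 z nan
top stopz 395 c [ 0.6723 -0.0533] sz [0.0113 0.107 ] a 10.21 z nan
top rail 951 c [nan nan] sz [0. 0.] a 0.0 z nan
top board 9052 c [ 0.532 -0.033] sz [0.2953 0.1952] a 7.55 z nan
bar ((0.5846589207649231, 0.08145639300346375), (0.059339165687561035, 0.022941704839468002), 5.953143119812012) 0.1739391484337087 0.17826341459868575
scene tin 2066 c [ 0.5174 -0.0475] sz [0.1222 0.1461] a 20.58 z nan
scene stopz 359 c [ 0.6675 -0.0388] sz [0.0271 0.1223] a 14.45 z nan
scene rail 524 c [ 0.5427 -0.0586] sz [0.2693 0.1281] a 4.65 z nan
scene board 4628 c [0.515  0.0143] sz [0.3508 0.1711] a 30.8 z nan
bar ((0.5831121206283569, 0.08152314275503159), (0.060274768620729446, 0.020502882078289986), 6.209031105041504) 0.17400709931373942 0.1782167464818734
```

View pics/top_crop.png

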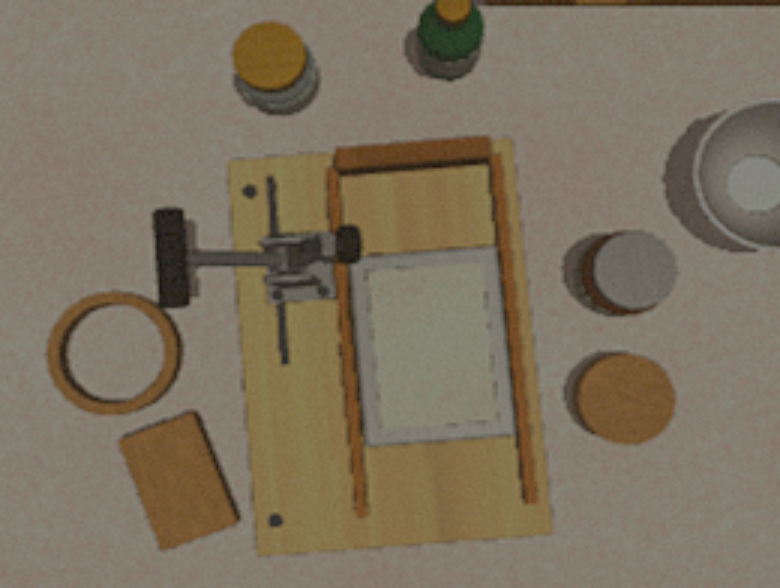

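View pics/scene_crop.png

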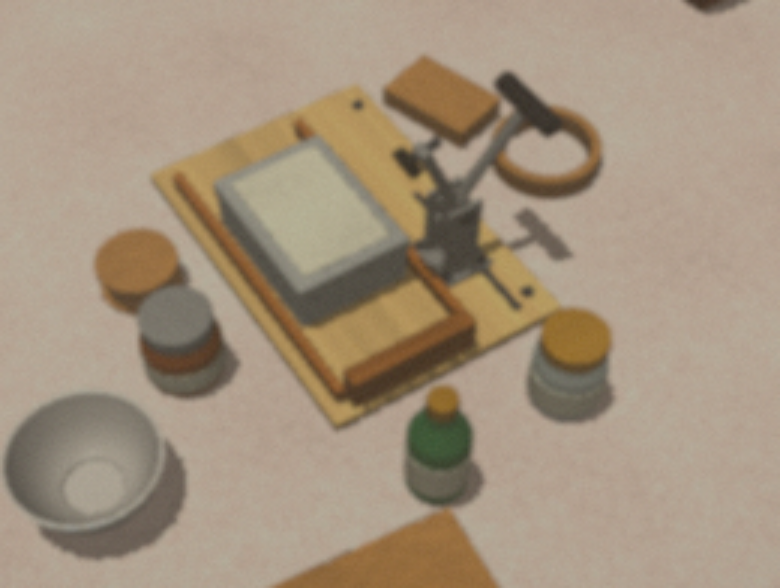

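```bash
cat >> h.py <<'E'
def ray(s,uv,z):
    R=s["view"][:3,:3];t=s["view"][:3,3];C=-R.T@t
    K=s["camera_matrix"];d=np.array([(uv[0]-K[0,2])/K[0,0],-(uv[1]-K[1,2])/K[1,1],-1.]);d=R.T@d
    return C+d*(z-C[2])/d[2]
def rigid(A,B):
    A=np.array(A);B=np.array(B);a=A.mean(0);b=B.mean(0);U,_,V=np.linalg.svd((A-a).T@(B-b))
    R=V.T@np.diag([1,np.linalg.det(V.T@U.T)])@U.T
    return R,b-R@a
E
python3 - <<'E'
from h import *
s=dict(np.load("top0.npz"))
c=[(229,160),(511,139),(551,533),(258,555)]
W=[ray(s,(u/3+200,v/2.8+120),.012)[:2] for u,v in c]
J=[(.125,.13),(.125,-.07),(-.165,-.07),(-.165,.13)]
R,t=rigid(J,W); print("jig",t,np.degrees(np.arctan2(R[1,0],R[0,0])),"res",np.round((R@np.array(J).T).T+t-W,4).tolist())
T=[(347,258),(496,246),(512,434),(370,445)]
W2=[ray(s,(u/3+200,v/2.8+120),.067)[:2] for u,v in T]
J2=[(.065,.048),(.065,-.048),(-.065,-.048),(-.065,.048)]
R2,t2=rigid(J2,W2);print("tin",t2,np.degrees(np.arctan2(R2[1,0],R2[0,0])),"in jig",R.T@(t2-t), np.round((R2@np.array(J2).T).T+t2-W2,4).tolist())
# cloud refinement: rails and tin top in jig frame
P=cloud(s); P=P.reshape(-1,3);P=P[np.isfinite(P).all(1)]
q=np.c_[(P[:,:2]-t)@R,P[:,2]]
def st(m,n): print(n,m.sum(),np.round(np.percentile(q[m],[2,50,98],axis=0),4).tolist())
inl=(abs(q[:,0])<.15)&(abs(q[:,1])<.075)
st(inl&(q[:,2]>.06)&(q[:,2]<.075)&(q[:,0]<.07),"tin top")
st(inl&(q[:,2]>.046)&(q[:,2]<.054)&(q[:,0]>.08),"stop top")
for a,b in((-.13,-.07),(-.0,.0),(.07,.1)):
  for sg in(1,-1):
    st((q[:,0]>a)&(q[:,0]<b+.001)&(q[:,1]*sg>.045)&(q[:,1]*sg<.07)&(q[:,2]>.027)&(q[:,2]<.033),f"rail{sg} {a}")
st((abs(q[:,0])<.12)&(q[:,1]>.11)&(q[:,1]<.18)&(q[:,2]>.16)&(q[:,2]<.18),"bar")
st((abs(q[:,0])<.12)&(q[:,1]>.0)&(q[:,1]<.11)&(q[:,2]>.10)&(q[:,2]<.18),"arm")
# overlay
im=cv2.resize(s["image"][120:330,200:460,::-1],None,fx=3,fy=2.8)
def dr(pts,col):
    w=[np.r_[R@np.array(p[:2])+t,p[2]] for p in pts]; u=proj(s,w); u=(u-[200,120])*[3,2.8]
    cv2.polylines(im,[u.astype(np.int32).reshape(-1,1,2)],True,col,1)
dr([(*p,.012) for p in J],(0,0,255)); 
for y in(.052,-.052): dr([(-.14,y,.03),(.11,y,.03)],(255,0,0))
dr([(.105,.052,.05),(.105,-.052,.05)],(0,255,0))
cv2.imwrite("pics/ov1.png",im)
E
```

```text
jig [ 0.55674118 -0.06126762] 5.278822399708838 res [[0.0006, 0.0016], [0.002, -0.0015], [-0.0015, -0.0018], [-0.0011, 0.0017]]
tin [ 0.53301193 -0.06289108] 5.79344176929154 in jig [-0.02377796  0.00056657] [[0.001, -0.0], [0.0016, -0.0001], [-0.0007, -0.0031], [-0.0018, 0.0032]]
tin top 3400 [[-0.0848, -0.0457, 0.064], [-0.0236, 0.0, 0.0671], [0.0392, 0.0461, 0.07]]
stop top 418 [[0.1063, -0.0491, 0.0468], [0.1139, 0.0003, 0.0498], [0.1218, 0.0499, 0.0526]]
rail1 -0.13 124 [[-0.1284, 0.0517, 0.0275], [-0.1001, 0.0555, 0.0298], [-0.0707, 0.0595, 0.0321]]
rail-1 -0.13 127 [[-0.1289, -0.0601, 0.0275], [-0.099, -0.0561, 0.0297], [-0.0696, -0.0522, 0.0324]]
rail1 -0.0 1 [[0.0009, 0.0537, 0.0306], [0.0009, 0.0537, 0.0306], [0.0009, 0.0537, 0.0306]]
rail-1 -0.0 2 [[0.0, -0.0547, 0.0307], [0.0001, -0.0536, 0.0316], [0.0001, -0.0526, 0.0324]]
rail1 0.07 60 [[0.0718, 0.0523, 0.0275], [0.0862, 0.0561, 0.0292], [0.1007, 0.0599, 0.032]]
rail-1 0.07 60 [[0.0706, -0.0594, 0.0276], [0.0853, -0.0555, 0.0299], [0.0997, -0.0517, 0.0325]]
bar 384 [[0.0124, 0.1337, 0.1642], [0.0405, 0.1408, 0.1739], [0.0689, 0.1504, 0.177]]
arm 318 [[0.0314, 0.0363, 0.1014], [0.0406, 0.0589, 0.1678], [0.0514, 0.1085, 0.1757]]
```

View pics/ov1.png

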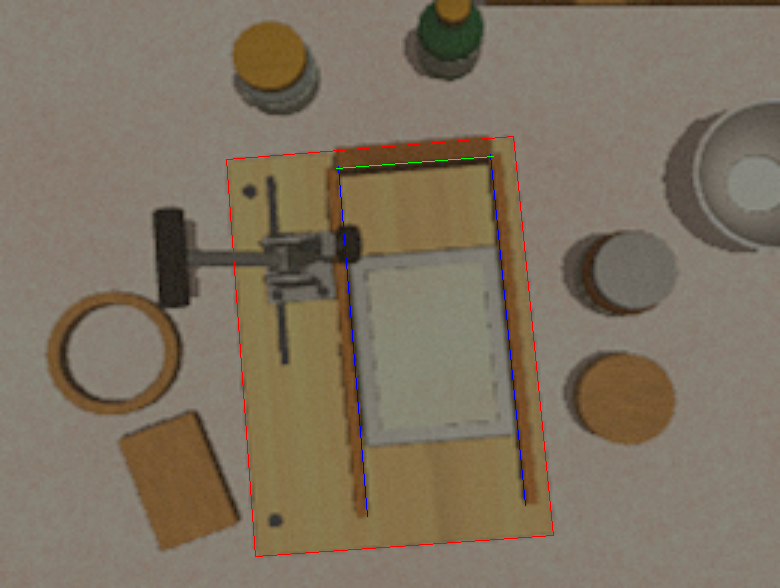

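Jig pose is about (0.557, −0.061) with yaw 5.3°. The tin is at jig x ≈ −0.023 and the clamp at jig x ≈ 0.0405. I'll align the tool with the jig first, so that tool −x is jig +x and tool y is jig y.

>>> {"fn": "arm_command", "kwargs": {"steps": [{"translation": [0, 0, 0], "rot": [0, 0, -1], "grip": 0}, {"translation": [0, 0, 0], "rot": [0, 0, -1], "grip": 0}, {"translation": [0, 0, 0], "rot": [0, 0, -1], "grip": 0}, {"translation": [0, 0, 0], "rot": [0, 0, -1], "grip": 0}, {"translation": [0, 0, -0.3], "rot": [0, 0, -0.08], "grip": 0}]}}

```text
clock: 2.52
tcp_pos: [0.2056, 0.5887, 0.2433]
ee_rot: [-0.049, 0.999, -0.003, -0.001]
wrist_force: [-0.4, 0.2, -0.3]
opening: 0.0426
```

```bash
cat >> h.py <<'E'
JT=np.array([.5567,-.0613]);JA=np.radians(5.28);JR=np.array([[np.cos(JA),-np.sin(JA)],[np.sin(JA),np.cos(JA)]])
def tool(o):
    from scipy.spatial.transform import Rotation as Ro
    R=Ro.from_quat(o["ee_rot"]).as_matrix()
    j=(o["tcp_pos"][:2]-JT)@JR
    print("t",round(o["clock"],2),"tcp",np.round(o["tcp_pos"],4),"jig",np.round(j,4),"yaw y",np.round(np.degrees(np.arctan2(R[1,1],R[0,1])),2),"zax",np.round(R[:,2],4),"F",np.round(o["wrist_force"],1),"op",round(o["opening"],4))
    return R
E
python3 - <<'E'
from station import r
from h import *
R=tool(r.observe())
for w in [(.42,.42),(.47,.2),(.45,-.07)]: print((np.array(w)-JT)@JR)
print(JR@[-.115,-.001]+JT)
E
```

```text
t 2.52 tcp [0.2056 0.5887 0.2433] jig [-0.2898  0.6796] yaw y 95.63 zax [-0.0016 -0.0051 -1.    ] F [-0.4  0.2 -0.3] op 0.0426
[-0.09182929  0.49183733]
[-0.06228651  0.26816967]
[-0.10704786  0.00115577]
[ 0.44227998 -0.0728784 ]
```

>>> {"fn": "arm_command", "kwargs": {"steps": [{"translation": [-0.6, -0.56, 0], "rot": [0, 0, 0], "grip": 0}, {"translation": [-0.6, -0.56, 0], "rot": [0, 0, 0], "grip": 0}, {"translation": [-0.6, -0.56, 0], "rot": [0, 0, 0], "grip": 0}, {"translation": [-0.6, -0.56, 0], "rot": [0, 0, 0], "grip": 0}, {"translation": [-0.6, -0.56, 0], "rot": [0, 0, 0], "grip": 0}]}}

```text
clock: 2.93
tcp_pos: [0.3693, 0.4632, 0.2469]
ee_rot: [-0.046, 0.999, 0.0, 0.0]
wrist_force: [0.0, 0.4, -0.2]
opening: 0.0431
```

>>> {"fn": "arm_command", "kwargs": {"steps": [{"translation": [-0.1, -0.8, 0], "rot": [0, 0, 0], "grip": 0}, {"translation": [-0.1, -0.8, 0], "rot": [0, 0, 0], "grip": 0}, {"translation": [-0.1, -0.8, 0], "rot": [0, 0, 0], "grip": 0}, {"translation": [-0.1, -0.8, 0], "rot": [0, 0, 0], "grip": 0}, {"translation": [-0.1, -0.8, 0], "rot": [0, 0, 0], "grip": 0}]}}

```text
clock: 3.35
tcp_pos: [0.4114, 0.2655, 0.2464]
ee_rot: [-0.046, 0.999, 0.0, 0.0]
wrist_force: [1.3, 0.2, 0.1]
opening: 0.0427
```

>>> {"fn": "arm_command", "kwargs": {"steps": [{"translation": [0, -0.8, 0], "rot": [0, 0, 0], "grip": 0}, {"translation": [0, -0.8, 0], "rot": [0, 0, 0], "grip": 0}, {"translation": [0, -0.8, 0], "rot": [0, 0, 0], "grip": 0}, {"translation": [0, -0.8, 0], "rot": [0, 0, 0], "grip": 0}, {"translation": [0, -0.8, 0], "rot": [0, 0, 0], "grip": 0}]}}

```text
clock: 3.77
tcp_pos: [0.4293, 0.0664, 0.2466]
ee_rot: [-0.046, 0.999, 0.0, 0.0]
wrist_force: [1.2, 0.2, -0.9]
opening: 0.0426
```

Run:
```python
from station import r
from h import *
o=r.observe();R=tool(o);print(o["joint_positions"].round(2))
```

```text
t 3.77 tcp [0.4293 0.0664 0.2466] jig [-0.1151  0.1389] yaw y 95.24 zax [ 7.e-04  7.e-04 -1.e+00] F [ 1.2  0.2 -0.9] op 0.0426
[-0.58 -0.06  0.34  1.84  0.02  1.35  1.42]
```

>>> {"fn": "arm_command", "kwargs": {"steps": [{"translation": [0, -0.7, 0], "rot": [0, 0, 0], "grip": 0}, {"translation": [0, -0.7, 0], "rot": [0, 0, 0], "grip": 0}, {"translation": [0, -0.7, 0], "rot": [0, 0, 0], "grip": 0}, {"translation": [0, -0.65, 0], "rot": [0, 0, 0], "grip": 0}, {"translation": [0, 0, 0.7], "rot": [0, 0, 0], "grip": 0}]}}

```text
clock: 4.18
tcp_pos: [0.4456, -0.0762, 0.217]
ee_rot: [-0.041, 0.999, -0.001, 0.006]
wrist_force: [1.7, -0.9, -0.3]
opening: 0.043
```

>>> {"fn": "arm_command", "kwargs": {"steps": [{"translation": [0, 0, 0.6], "rot": [0, 0, 0], "grip": 0}, {"translation": [0, 0, 0.6], "rot": [0, 0, 0], "grip": 0}, {"translation": [0, 0, 0.5], "rot": [0, 0, 0], "grip": 0}, {"translation": [0, 0, 0.4], "rot": [0, 0, 0], "grip": 0}, {"translation": [0, 0, 0], "rot": [0, 0, 0], "grip": 0}]}}

```text
clock: 4.6
tcp_pos: [0.4394, -0.0684, 0.1029]
ee_rot: [-0.046, 0.999, -0.0, -0.003]
wrist_force: [-0.9, -0.2, 0.3]
opening: 0.0423
```

Run:
```python
from station import r
from h import *
o=r.observe();R=tool(o);print(o["joint_positions"].round(2))
for n in("top","scene"):
    s=r.snapshot(n); cv2.imwrite(f"pics/{n}2.png",cv2.resize(s["image"][100:350,180:480,::-1],None,fx=2.4,fy=2.4))
```

```text
t 4.6 tcp [ 0.4394 -0.0684  0.1029] jig [-0.1175  0.0037] yaw y 95.24 zax [-6.3e-03 -5.0e-04 -1.0e+00] F [-0.9 -0.2  0.3] op 0.0423
[-0.41  0.12  0.53  2.03 -0.07  1.02  1.81]
```

View pics/scene2.png

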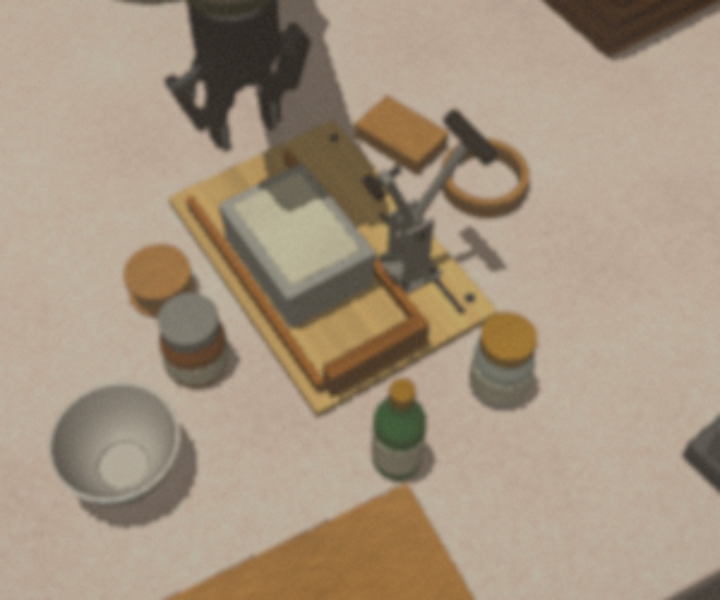

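View pics/top2.png

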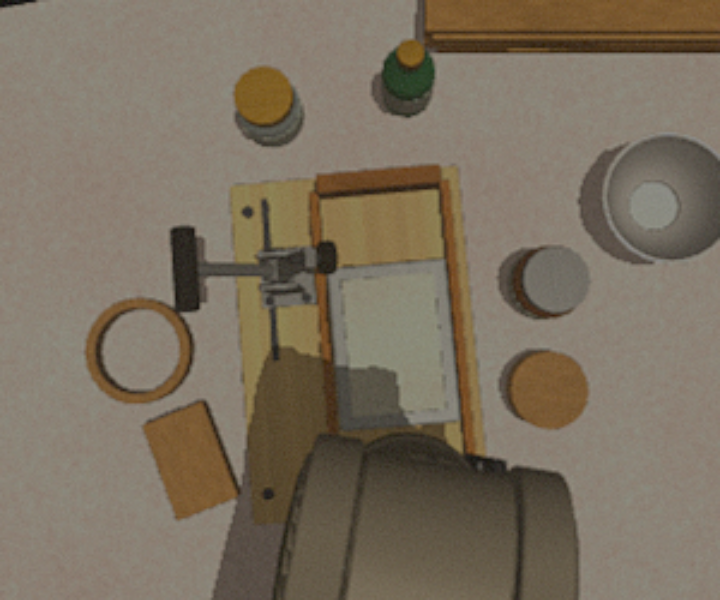

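The gripper is behind the tin in the scene view (fingertips around (222,145)), the lane is unobstructed, and nothing has moved. Continuing down.

>>> {"fn": "arm_command", "kwargs": {"steps": [{"translation": [0, -0.1, 0.4], "rot": [0, 0, 0], "grip": 0}, {"translation": [0, 0, 0.4], "rot": [0, 0, 0], "grip": 0}, {"translation": [0, 0, 0.3], "rot": [0, 0, 0], "grip": 0}, {"translation": [0, 0, 0.1], "rot": [0, 0, 0], "grip": 0}, {"translation": [0, 0, 0], "rot": [0, 0, 0], "grip": 0}]}}

```text
clock: 5.12
tcp_pos: [0.4428, -0.0735, 0.0467]
ee_rot: [-0.046, 0.999, -0.0, -0.0]
wrist_force: [-0.5, 1.0, -0.1]
opening: 0.0427
```

Run:
```python
from station import r
from h import *
o=r.observe();R=tool(o);print(o["joint_positions"].round(2))
```

```text
t 5.12 tcp [ 0.4428 -0.0735  0.0467] jig [-0.1145 -0.0017] yaw y 95.25 zax [-0.e+00 -1.e-04 -1.e+00] F [-0.5  1.  -0.1] op 0.0427
[-0.38  0.21  0.52  2.08 -0.14  0.88  1.88]
```

>>> {"fn": "arm_command", "kwargs": {"steps": [{"translation": [-0.15, 0, 0], "rot": [0, 0, 0], "grip": 0}, {"translation": [-0.15, 0, 0], "rot": [0, 0, 0], "grip": 0}, {"translation": [-0.15, 0, 0], "rot": [0, 0, 0], "grip": 0}, {"translation": [-0.15, 0, 0], "rot": [0, 0, 0], "grip": 0}, {"translation": [-0.15, 0, 0], "rot": [0, 0, 0], "grip": 0}]}}

```text
clock: 5.53
tcp_pos: [0.4809, -0.07, 0.0467]
ee_rot: [-0.046, 0.999, -0.0, 0.0]
wrist_force: [-2.2, -0.2, 1.3]
opening: 0.0428
```

```bash
cat > chk.py <<'E'
import sys
from station import r
from h import *
tag=sys.argv[1]
o=r.observe();R=tool(o)
for n in("scene","top"):
    s=r.snapshot(n); cv2.imwrite(f"pics/{n}{tag}.png",cv2.resize(s["image"][100:350,180:480,::-1],None,fx=2.4,fy=2.4))
    P=cloud(s).reshape(-1,3);P=P[np.isfinite(P).all(1)]
    q=np.c_[(P[:,:2]-JT)@JR,P[:,2]]
    m=(q[:,0]>-.1)&(q[:,0]<.115)&(abs(q[:,1])<.05)&(q[:,2]>.061)&(q[:,2]<.072)
    print(n,m.sum(),"tin top lo/hi",np.round(np.percentile(q[m],[1,99],axis=0),4).tolist())
    for y in(-.03,0,.03):
        k=m&(abs(q[:,1]-y)<.008)
        if k.sum()>5: print("  y",y,"front",np.round(np.percentile(q[k,0],98),4))
E
python3 chk.py 3
```

```text
t 5.53 tcp [ 0.4809 -0.07    0.0467] jig [-0.0763 -0.0017] yaw y 95.25 zax [ 2.e-04 -0.e+00 -1.e+00] F [-2.2 -0.2  1.3] op 0.0428
scene 2163 tin top lo/hi [[-0.0711, -0.0468, 0.0622], [0.0633, 0.0474, 0.0714]]
  y -0.03 front 0.0627
  y 0 front 0.0628
  y 0.03 front 0.0628
top 2248 tin top lo/hi [[-0.0322, -0.0475, 0.064], [0.067, 0.0457, 0.0705]]
  y -0.03 front 0.0653
  y 0 front 0.0666
  y 0.03 front 0.0663
```

View pics/scene3.png

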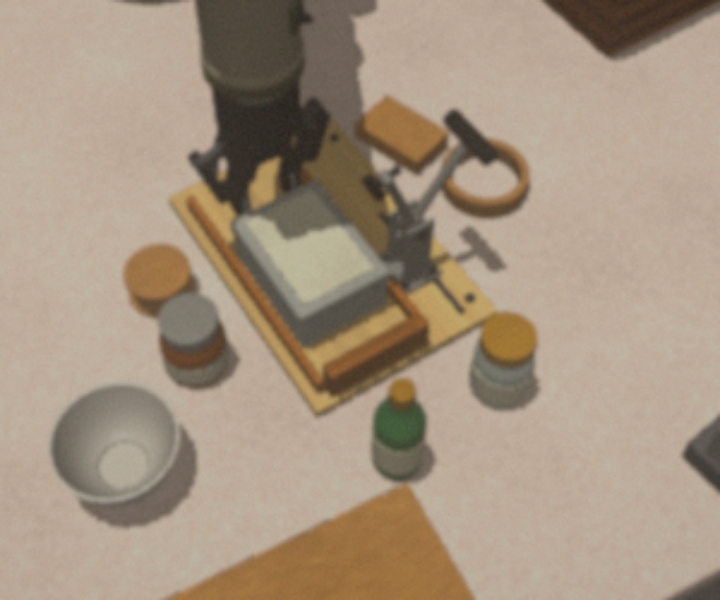

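The tin is moving straight in the lane, with its front at jig x ≈ 0.065 (scene, tin about (315,250)) and about 40 mm to go.

>>> {"fn": "arm_command", "kwargs": {"steps": [{"translation": [-0.12, 0, 0], "rot": [0, 0, 0], "grip": 0}, {"translation": [-0.12, 0, 0], "rot": [0, 0, 0], "grip": 0}, {"translation": [-0.12, 0, 0], "rot": [0, 0, 0], "grip": 0}, {"translation": [-0.12, 0, 0], "rot": [0, 0, 0], "grip": 0}, {"translation": [-0.12, 0, 0], "rot": [0, 0, 0], "grip": 0}]}}

```text
clock: 6.05
tcp_pos: [0.5102, -0.0673, 0.0461]
ee_rot: [-0.046, 0.999, 0.0, -0.0]
wrist_force: [-1.7, 0.6, -1.5]
opening: 0.0431
```

```bash
python3 chk.py 4
```

```text
t 6.05 tcp [ 0.5102 -0.0673  0.0461] jig [-0.0468 -0.0017] yaw y 95.24 zax [-4.e-04 -0.e+00 -1.e+00] F [-1.7  0.6 -1.5] op 0.0431
scene 2253 tin top lo/hi [[-0.0417, -0.0466, 0.062], [0.0928, 0.0471, 0.0715]]
  y -0.03 front 0.0924
  y 0 front 0.092
  y 0.03 front 0.0926
top 1601 tin top lo/hi [[0.0193, -0.0472, 0.0639], [0.0964, 0.0456, 0.0702]]
  y -0.03 front 0.096
  y 0 front 0.0955
  y 0.03 front 0.0955
```

View pics/scene4.png

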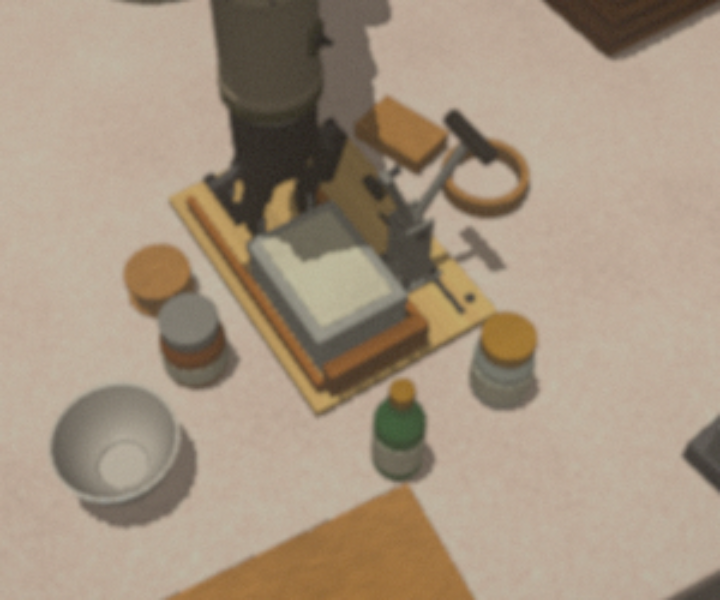

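View pics/top4.png

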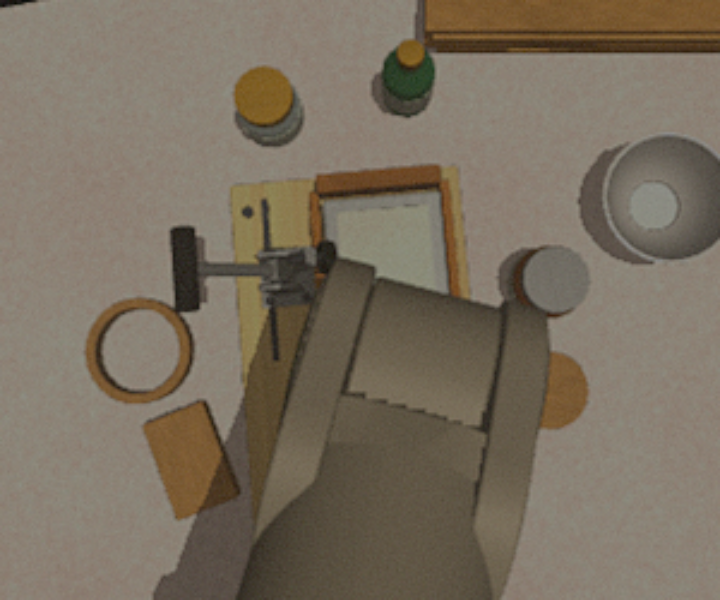

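Run:
```python
from station import r
from h import *
for n in("scene","top"):
    s=r.snapshot(n);P=cloud(s).reshape(-1,3);P=P[np.isfinite(P).all(1)]
    q=np.c_[(P[:,:2]-JT)@JR,P[:,2]]
    for a in np.arange(.1,.4,.025):
        m=(abs(q[:,1])<.09)&(q[:,0]<.1)&(q[:,0]>-.3)&(q[:,2]>a)&(q[:,2]<a+.025)&~((q[:,0]>.02)&(q[:,2]<.185))
        if m.sum()>3: print(n,round(a,3),m.sum(),np.round(np.percentile(q[m],[1,99],axis=0),3).tolist())
```

```text
scene 0.1 311 [[-0.059, -0.058, 0.1], [-0.03, 0.056, 0.125]]
scene 0.125 352 [[-0.055, -0.068, 0.125], [-0.027, 0.062, 0.15]]
scene 0.15 241 [[-0.058, -0.065, 0.15], [-0.027, 0.063, 0.174]]
scene 0.175 271 [[-0.055, -0.039, 0.176], [-0.009, 0.029, 0.2]]
scene 0.2 360 [[-0.055, -0.039, 0.201], [-0.009, 0.024, 0.224]]
scene 0.225 217 [[-0.055, -0.044, 0.235], [-0.004, 0.031, 0.25]]
scene 0.25 443 [[-0.06, -0.044, 0.25], [-0.004, 0.033, 0.275]]
scene 0.275 406 [[-0.055, -0.042, 0.275], [-0.006, 0.023, 0.3]]
scene 0.3 490 [[-0.055, -0.042, 0.3], [-0.004, 0.029, 0.325]]
scene 0.325 471 [[-0.056, -0.042, 0.325], [-0.006, 0.03, 0.35]]
scene 0.35 511 [[-0.039, -0.047, 0.351], [-0.003, 0.026, 0.374]]
scene 0.375 458 [[-0.056, -0.06, 0.375], [0.013, 0.028, 0.4]]
scene 0.4 933 [[-0.065, -0.061, 0.4], [0.014, 0.033, 0.425]]
top 0.375 6 [[-0.011, -0.042, 0.387], [0.005, 0.015, 0.398]]
top 0.4 306 [[-0.036, -0.061, 0.404], [0.015, 0.031, 0.425]]
```

>>> {"fn": "arm_command", "kwargs": {"steps": [{"translation": [-0.04, 0, 0], "rot": [0, 0, 0], "grip": 0}, {"translation": [-0.04, 0, 0], "rot": [0, 0, 0], "grip": 0}, {"translation": [-0.04, 0, 0], "rot": [0, 0, 0], "grip": 0}, {"translation": [-0.02, 0, 0], "rot": [0, 0, 0], "grip": 0}, {"translation": [0, 0, 0], "rot": [0, 0, 0], "grip": 0}]}}

```text
clock: 6.67
tcp_pos: [0.5168, -0.0668, 0.0462]
ee_rot: [-0.046, 0.999, -0.0, -0.0]
wrist_force: [-1.4, -0.1, 0.7]
opening: 0.0428
```

```bash
python3 chk.py 5
```

```text
t 6.67 tcp [ 0.5168 -0.0668  0.0462] jig [-0.0402 -0.0018] yaw y 95.24 zax [-1.e-04 -1.e-04 -1.e+00] F [-1.4 -0.1  0.7] op 0.0428
scene 2276 tin top lo/hi [[-0.0351, -0.0466, 0.0621], [0.0997, 0.0476, 0.0715]]
  y -0.03 front 0.099
  y 0 front 0.0981
  y 0.03 front 0.0991
top 1488 tin top lo/hi [[0.0295, -0.0472, 0.0637], [0.1017, 0.0461, 0.0703]]
  y -0.03 front 0.1004
  y 0 front 0.1005
  y 0.03 front 0.1012
```

Clearances are ample, with the gripper's front at jig x ≈ 0 and the foot starting at 0.028. I'll creep the last few millimetres, watching the force.

>>> {"fn": "arm_command", "kwargs": {"steps": [{"translation": [-0.02, 0, 0], "rot": [0, 0, 0], "grip": 0}, {"translation": [-0.02, 0, 0], "rot": [0, 0, 0], "grip": 0}, {"translation": [-0.02, 0, 0], "rot": [0, 0, 0], "grip": 0}, {"translation": [0, 0, 0], "rot": [0, 0, 0], "grip": 0}]}}

```text
clock: 7.1
tcp_pos: [0.5199, -0.0664, 0.0462]
ee_rot: [-0.046, 0.999, -0.0, 0.0]
wrist_force: [-1.8, 0.3, 0.0]
opening: 0.0429
```

>>> {"fn": "arm_command", "kwargs": {"steps": [{"translation": [-0.02, 0, 0], "rot": [0, 0, 0], "grip": 0}, {"translation": [0, 0, 0], "rot": [0, 0, 0], "grip": 0}]}}

```text
clock: 7.27
tcp_pos: [0.5209, -0.0663, 0.0462]
ee_rot: [-0.046, 0.999, -0.0, 0.0]
wrist_force: [-2.2, -0.4, 0.5]
opening: 0.0424
```

>>> {"fn": "arm_command", "kwargs": {"steps": [{"translation": [-0.02, 0, 0], "rot": [0, 0, 0], "grip": 0}, {"translation": [0, 0, 0], "rot": [0, 0, 0], "grip": 0}]}}

```text
clock: 7.43
tcp_pos: [0.5215, -0.0663, 0.0462]
ee_rot: [-0.046, 0.999, -0.0, -0.0]
wrist_force: [-2.8, 0.0, 1.4]
opening: 0.0427
```

```bash
python3 chk.py 6
```

```text
t 7.43 tcp [ 0.5215 -0.0663  0.0462] jig [-0.0355 -0.0018] yaw y 95.25 zax [-6.e-04 -1.e-04 -1.e+00] F [-2.8  0.   1.4] op 0.0427
scene 2297 tin top lo/hi [[-0.0301, -0.0466, 0.0619], [0.1041, 0.0473, 0.0713]]
  y -0.03 front 0.1034
  y 0 front 0.1034
  y 0.03 front 0.1036
top 1392 tin top lo/hi [[0.0382, -0.0473, 0.0639], [0.1064, 0.0463, 0.0704]]
  y -0.03 front 0.1055
  y 0 front 0.1059
  y 0.03 front 0.1055
```

>>> {"fn": "arm_command", "kwargs": {"steps": [{"translation": [-0.02, 0, 0], "rot": [0, 0, 0], "grip": 0}, {"translation": [0, 0, 0], "rot": [0, 0, 0], "grip": 0}]}}

```text
clock: 7.7
tcp_pos: [0.5215, -0.0664, 0.046]
ee_rot: [-0.046, 0.999, 0.0, -0.001]
wrist_force: [-6.7, -0.1, 4.5]
opening: 0.0429
```

>>> {"fn": "arm_command", "kwargs": {"steps": [{"translation": [-0.02, 0, 0], "rot": [0, 0, 0], "grip": 0}, {"translation": [0, 0, 0], "rot": [0, 0, 0], "grip": 0}]}}

```text
clock: 7.87
tcp_pos: [0.5216, -0.0664, 0.0458]
ee_rot: [-0.046, 0.999, 0.0, -0.002]
wrist_force: [-11.0, -0.4, 6.4]
opening: 0.0428
```

TCP progress has stopped and the force is climbing to 11 N, so the tin is home. Backing off before rising.

>>> {"fn": "arm_command", "kwargs": {"steps": [{"translation": [0.1, 0, 0], "rot": [0, 0, 0], "grip": 0}, {"translation": [0.3, 0, 0], "rot": [0, 0, 0], "grip": 0}, {"translation": [0.3, 0, 0], "rot": [0, 0, 0], "grip": 0}, {"translation": [0, 0, 0], "rot": [0, 0, 0], "grip": 0}, {"translation": [0, 0, -0.4], "rot": [0, 0, 0], "grip": 1}]}}

```text
clock: 8.28
tcp_pos: [0.4868, -0.0688, 0.064]
ee_rot: [-0.046, 0.999, 0.0, -0.002]
wrist_force: [-0.7, 0.3, -0.1]
opening: 0.0318
```

>>> {"fn": "arm_command", "kwargs": {"steps": [{"translation": [0, 0, -0.8], "rot": [0, 0, 0], "grip": 1}, {"translation": [0, 0, -0.8], "rot": [0, 0, 0], "grip": 1}, {"translation": [0, 0, -0.8], "rot": [0, 0, 0], "grip": 1}, {"translation": [0, 0, -0.8], "rot": [0, 0, 0], "grip": 1}, {"translation": [0, 0, -0.8], "rot": [0, 0, 0], "grip": 1}]}}

```text
clock: 8.7
tcp_pos: [0.4894, -0.0692, 0.2691]
ee_rot: [-0.046, 0.999, 0.0, 0.001]
wrist_force: [1.3, 0.8, -0.1]
opening: 0.0002
```

```bash
python3 chk.py 7
python3 - <<'E'
from station import r
from h import *
print(r.observe()["joint_positions"].round(2))
E
```

```text
t 8.7 tcp [ 0.4894 -0.0692  0.2691] jig [-0.0677 -0.0017] yaw y 95.24 zax [ 2.7e-03  4.0e-04 -1.0e+00] F [ 1.3  0.8 -0.1] op 0.0002
scene 2250 tin top lo/hi [[-0.0225, -0.0466, 0.0625], [0.104, 0.0473, 0.0713]]
  y -0.03 front 0.1039
  y 0 front 0.1036
  y 0.03 front 0.1034
top 2836 tin top lo/hi [[-0.0125, -0.0473, 0.0637], [0.1058, 0.0458, 0.0704]]
  y -0.03 front 0.1042
  y 0 front 0.1043
  y 0.03 front 0.1045
[-0.43  0.07  0.54  1.67 -0.04  1.4   1.78]
```

View pics/scene7.png

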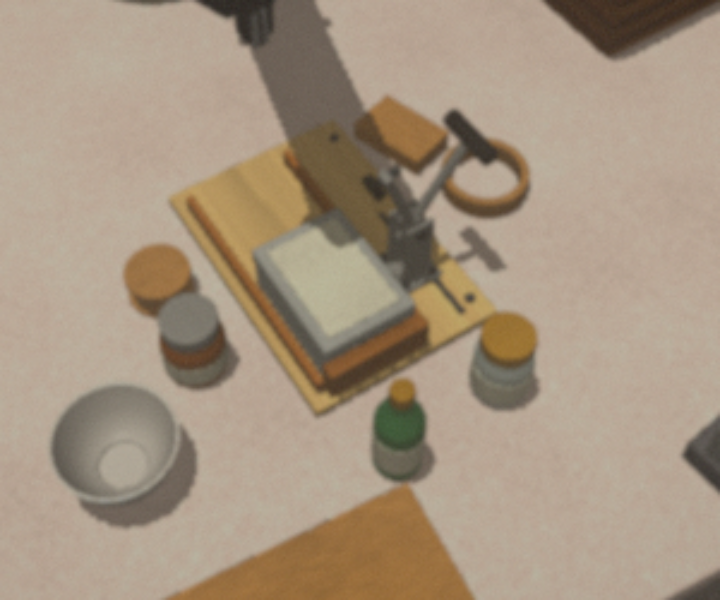

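The tin sits against the stop (scene about (340,280)) with the clamp still open, its handle bar at about (470,137). Moving to the handle's outer side.

>>> {"fn": "arm_command", "kwargs": {"steps": [{"translation": [-0.4, 0.65, 0], "rot": [0, 0, 0], "grip": 1}, {"translation": [-0.4, 0.65, 0], "rot": [0, 0, 0], "grip": 1}, {"translation": [-0.4, 0.65, 0], "rot": [0, 0, 0], "grip": 1}, {"translation": [-0.4, 0.65, 0], "rot": [0, 0, 0], "grip": 1}, {"translation": [-0.4, 0.65, 0], "rot": [0, 0, 0], "grip": 1}]}}

```text
clock: 9.22
tcp_pos: [0.5749, 0.104, 0.2665]
ee_rot: [-0.046, 0.999, 0.001, 0.001]
wrist_force: [0.5, 0.2, 1.5]
opening: -0.0
```

>>> {"fn": "arm_command", "kwargs": {"steps": [{"translation": [-0.2, 0.65, 0], "rot": [0, 0, 0], "grip": 1}, {"translation": [0, 0, 0], "rot": [0, 0, 0], "grip": 1}]}}

```text
clock: 9.38
tcp_pos: [0.581, 0.145, 0.2647]
ee_rot: [-0.051, 0.999, 0.002, -0.0]
wrist_force: [-1.1, 0.9, -1.3]
opening: 0.0002
```

```bash
python3 chk.py 8
```

```text
t 9.38 tcp [0.581  0.145  0.2647] jig [0.0432 0.2032] yaw y 95.89 zax [-8.0e-04  3.3e-03 -1.0e+00] F [-1.1  0.9 -1.3] op 0.0002
scene 2257 tin top lo/hi [[-0.0228, -0.0467, 0.0619], [0.1042, 0.0469, 0.0714]]
  y -0.03 front 0.1042
  y 0 front 0.1033
  y 0.03 front 0.1037
top 3252 tin top lo/hi [[-0.0213, -0.0471, 0.0636], [0.1057, 0.0464, 0.0704]]
  y -0.03 front 0.1039
  y 0 front 0.1044
  y 0.03 front 0.1042
```

View pics/scene8.png

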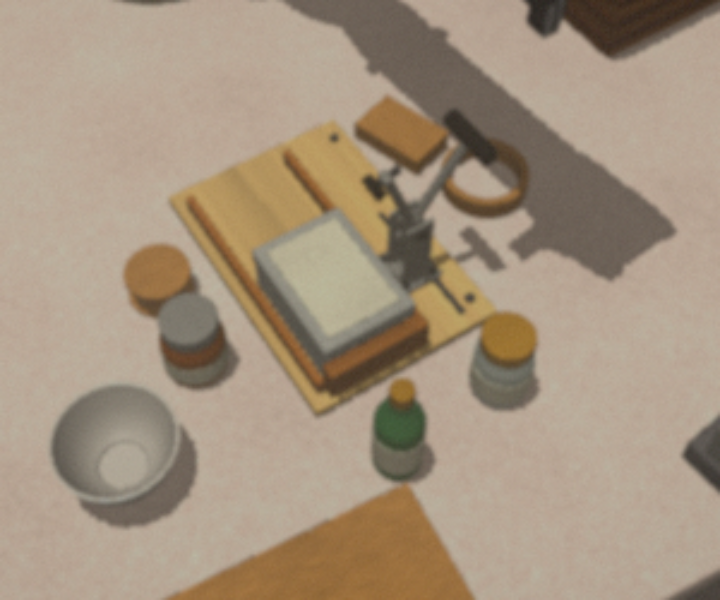

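>>> {"fn": "arm_command", "kwargs": {"steps": [{"translation": [0, 0, 0.6], "rot": [0, 0, 0], "grip": 1}, {"translation": [0, 0, 0.6], "rot": [0, 0, 0], "grip": 1}, {"translation": [0, 0, 0.6], "rot": [0, 0, 0], "grip": 1}, {"translation": [0, 0, 0.5], "rot": [0, 0, 0], "grip": 1}, {"translation": [0, 0, 0], "rot": [0, 0, 0], "grip": 1}]}}

```text
clock: 9.9
tcp_pos: [0.5777, 0.1327, 0.1462]
ee_rot: [-0.045, 0.999, -0.001, -0.004]
wrist_force: [-0.6, 0.8, -0.8]
opening: -0.0002
```

```bash
python3 chk.py 9
```

```text
t 9.9 tcp [0.5777 0.1327 0.1462] jig [0.0388 0.1912] yaw y 95.12 zax [-0.0073 -0.0029 -1.    ] F [-0.6  0.8 -0.8] op -0.0002
scene 2251 tin top lo/hi [[-0.0229, -0.0466, 0.0621], [0.1043, 0.0471, 0.0713]]
  y -0.03 front 0.1037
  y 0 front 0.1034
  y 0.03 front 0.1036
top 3259 tin top lo/hi [[-0.0213, -0.0471, 0.0636], [0.1055, 0.0463, 0.0703]]
  y -0.03 front 0.1038
  y 0 front 0.1042
  y 0.03 front 0.1044
```

View pics/scene9.png

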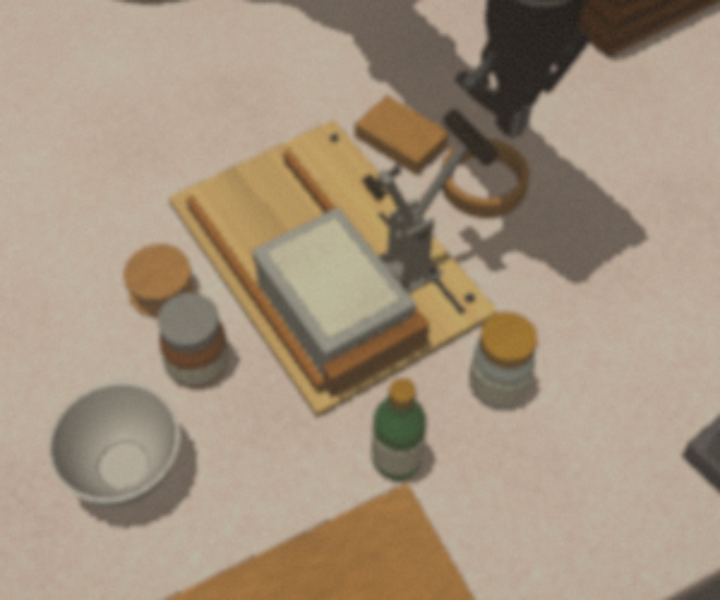

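The fingertip (about (512,128)) is just outside the T-bar. Pushing towards jig −y.

>>> {"fn": "arm_command", "kwargs": {"steps": [{"translation": [0, -0.2, -0.1], "rot": [0, 0, 0], "grip": 1}, {"translation": [0, -0.2, 0], "rot": [0, 0, 0], "grip": 1}, {"translation": [0, -0.25, 0], "rot": [0, 0, 0], "grip": 1}, {"translation": [0, -0.25, 0], "rot": [0, 0, 0], "grip": 1}, {"translation": [0, -0.25, 0], "rot": [0, 0, 0], "grip": 1}]}}

```text
clock: 10.42
tcp_pos: [0.5885, 0.0821, 0.1614]
ee_rot: [-0.049, 0.999, 0.004, 0.004]
wrist_force: [0.5, 4.0, 3.2]
opening: -0.0002
```

```bash
python3 chk.py 10
```

```text
t 10.42 tcp [0.5885 0.0821 0.1614] jig [0.0448 0.1399] yaw y 95.57 zax [ 0.0085  0.0077 -0.9999] F [0.5 4.  3.2] op -0.0002
scene 2248 tin top lo/hi [[-0.023, -0.0467, 0.0625], [0.1043, 0.0471, 0.0715]]
  y -0.03 front 0.1031
  y 0 front 0.1036
  y 0.03 front 0.1037
top 3099 tin top lo/hi [[-0.0214, -0.0472, 0.0636], [0.1057, 0.0466, 0.0703]]
  y -0.03 front 0.1039
  y 0 front 0.1042
  y 0.03 front 0.105
```

View pics/scene10.png

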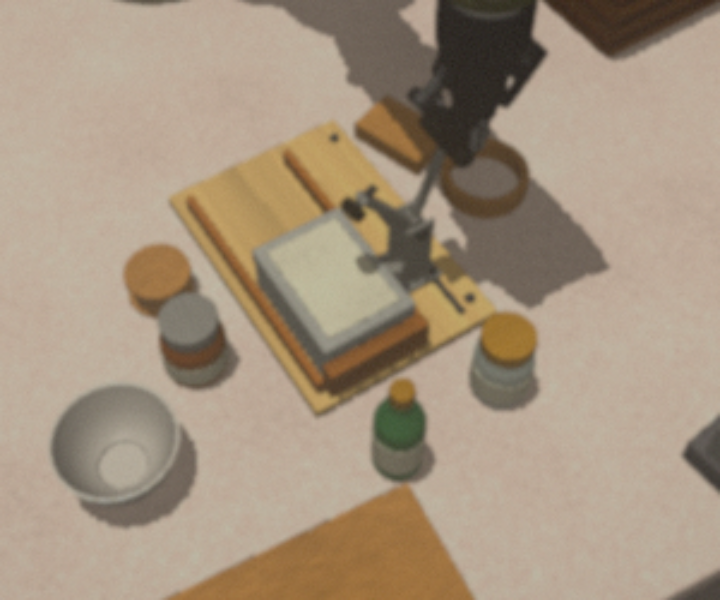

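The clamp is turning: the foot has swung to about (353,208) and the bar is at the fingertips. Continuing past centre.

>>> {"fn": "arm_command", "kwargs": {"steps": [{"translation": [0, -0.2, 0], "rot": [0, 0, 0], "grip": 1}, {"translation": [0, -0.2, 0], "rot": [0, 0, 0], "grip": 1}, {"translation": [0, -0.2, 0], "rot": [0, 0, 0], "grip": 1}, {"translation": [0, -0.2, 0], "rot": [0, 0, 0], "grip": 1}, {"translation": [0, 0, 0], "rot": [0, 0, 0], "grip": 1}]}}

```text
clock: 10.93
tcp_pos: [0.5894, 0.0334, 0.1561]
ee_rot: [-0.043, 0.999, -0.001, -0.0]
wrist_force: [0.1, -0.6, -0.3]
opening: 0.0002
```

```bash
python3 chk.py 11
```

```text
t 10.93 tcp [0.5894 0.0334 0.1561] jig [0.0413 0.0913] yaw y 94.97 zax [-6.0e-04 -2.2e-03 -1.0e+00] F [ 0.1 -0.6 -0.3] op 0.0002
scene 2046 tin top lo/hi [[-0.0232, -0.0468, 0.0624], [0.1042, 0.0469, 0.0713]]
  y -0.03 front 0.1036
  y 0 front 0.1037
  y 0.03 front 0.104
top 2691 tin top lo/hi [[-0.0215, -0.0473, 0.0635], [0.1059, 0.0463, 0.0704]]
  y -0.03 front 0.1036
  y 0 front 0.1047
  y 0.03 front 0.1055
```

View pics/scene11.png

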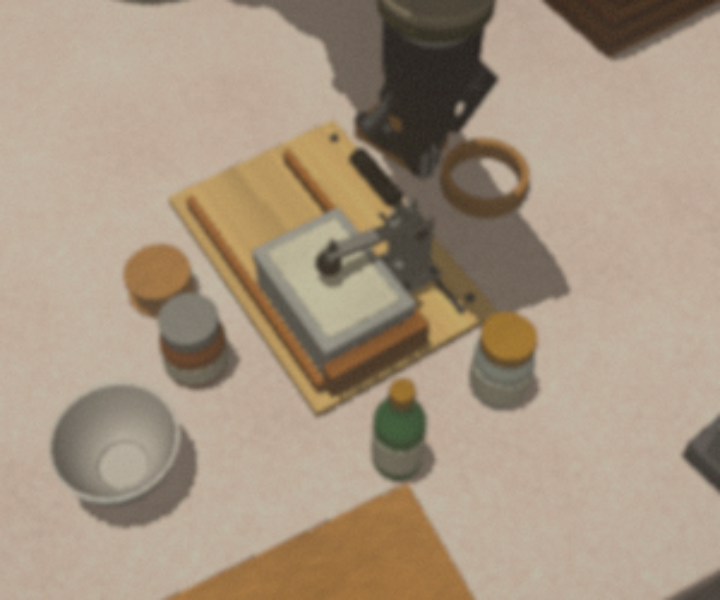

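The clamp has snapped over: the foot is on the lid at about (328,260) and the bar is over the lane at about (378,175). Wrist force is about zero. Retreating outward and up.

>>> {"fn": "arm_command", "kwargs": {"steps": [{"translation": [0, 0.3, 0], "rot": [0, 0, 0], "grip": 1}, {"translation": [0, 0.3, -0.5], "rot": [0, 0, 0], "grip": 1}, {"translation": [0, 0, -0.8], "rot": [0, 0, 0], "grip": 1}, {"translation": [0, 0, -0.8], "rot": [0, 0, 0], "grip": 1}, {"translation": [0, 0, 0], "rot": [0, 0, 0], "grip": 1}]}}

```text
clock: 11.45
tcp_pos: [0.5897, 0.0688, 0.2698]
ee_rot: [-0.047, 0.999, 0.001, 0.006]
wrist_force: [1.2, 0.0, 1.0]
opening: -0.0
```

>>> {"fn": "arm_command", "kwargs": {"steps": [{"translation": [0, 0.8, 0], "rot": [0, 0, 0], "grip": 1}, {"translation": [0, 0.8, 0], "rot": [0, 0, 0], "grip": 1}, {"translation": [0, 0.8, 0], "rot": [0, 0, 0], "grip": 1}, {"translation": [0, 0.8, 0], "rot": [0, 0, 0], "grip": 1}, {"translation": [0, 0, 0], "rot": [0, 0, 0], "grip": 1}]}}

```text
clock: 11.87
tcp_pos: [0.5686, 0.2392, 0.26]
ee_rot: [-0.053, 0.999, 0.002, -0.001]
wrist_force: [-1.9, 1.5, 0.0]
opening: -0.0002
```

```bash
python3 chk.py 12
python3 - <<'E'
from station import r
from h import *
s=r.snapshot("scene");P=cloud(s).reshape(-1,3);P=P[np.isfinite(P).all(1)]
q=np.c_[(P[:,:2]-JT)@JR,P[:,2]]
m=(abs(q[:,0]-.0405)<.04)&(abs(q[:,1]-.03)<.03)&(q[:,2]>.13)&(q[:,2]<.2)
print("bar",m.sum(),np.percentile(q[m],[2,50,98],axis=0).round(4).tolist())
E
```

```text
t 11.87 tcp [0.5686 0.2392 0.26  ] jig [0.0395 0.2981] yaw y 96.07 zax [-0.0032  0.0045 -1.    ] F [-1.9  1.5  0. ] op -0.0002
scene 2039 tin top lo/hi [[-0.0232, -0.0466, 0.0623], [0.1045, 0.0471, 0.0714]]
  y -0.03 front 0.1035
  y 0 front 0.1041
  y 0.03 front 0.1044
top 2733 tin top lo/hi [[-0.0215, -0.0472, 0.0637], [0.106, 0.0467, 0.0703]]
  y -0.03 front 0.104
  y 0 front 0.1046
  y 0.03 front 0.1054
bar 260 [[0.0123, 0.0203, 0.1362], [0.0422, 0.0265, 0.1743], [0.0692, 0.0555, 0.1786]]
```

View pics/scene12.png

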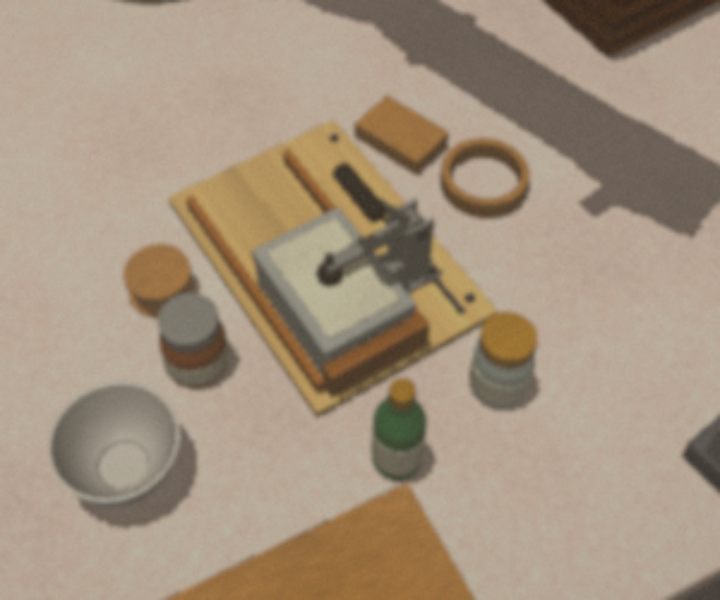

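View pics/top12.png

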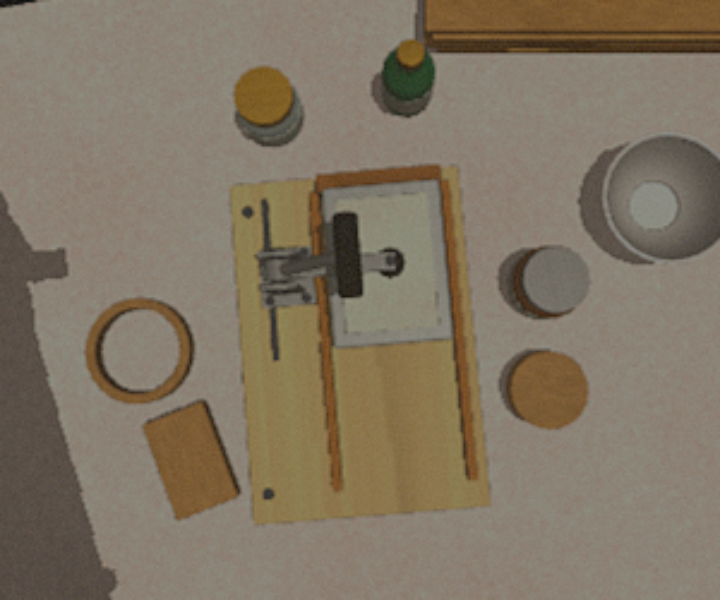

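The clamp is fully closed: the bar is at jig y ≈ 0.027, the foot is on the lid at about (392,262) in the top view, and the tin is against the stop. The bystanders look unmoved and the arm is clear.

Run:
```python
from station import r
print(r.finish_job())
```

```text
the job is handed in; nothing more can be done
None
```

The job is done and handed in at about 12 s on the robot's clock; no verdict is reported.

**What I did:** With half-open fingers I pushed the tin about 63 mm along the lane until the TCP stopped and the wrist force rose to 11 N. I then backed off and pushed the T-handle over from its outer side with the fingers shut. It snapped past centre, and I moved the arm away.

**Last checks:**
- **Tin:** Its front face measures jig x 0.104 to 0.106, against the stop at 0.105. The lid height is unchanged at about 0.067 m, so the tin is flat.
- **Clamp:** The handle bar is about 58 mm to the lane side of the pivot, which is the closed position. The foot is on the lid in both views.
- **Surroundings:** The bystanders look unmoved in the pictures. The arm is about 0.2 m clear, and the remaining wrist force of about 2 N is within the noise seen in free motion.

I could not measure the foot's force on the tin; I inferred it from the handle's closed position. No checks failed or disagreed beyond 2 to 3 mm of scatter between the two cameras.

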